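# Tamp the drying blocks level in their trough

### The arm

A 6-joint arm with a two-finger parallel gripper is mounted at the origin on the work surface. World frame = base frame: x ahead of the robot, y to its left, z up, the work surface at z = 0. Lengths are in m, angles in rad, forces in N, time in s.
With the tool pointing down it reaches from about 0.35 to 0.975 m from the base axis. Payload 7.1 kg.
Tool frame: the origin (TCP) lies midway between the tips of the shut fingers; the grasp point (between the pads) lies 19 mm behind it (ctrl.grip_depth is the distance from the TCP to the grasp point, in m); z points along the fingers, y is the direction in which the jaws open and shut (so a half turn about z gives the same grasp; the last joint's range is limited). The gripper opens to 88 mm and grips with 3 to 60 N. Pads are 20 mm wide; open, the fingers measure 115 mm over their backs; the gripper's body (75 mm by 178 mm) begins 61 mm behind the grasp point.
Start: joints at [1.211, 0.423, 1.63, -0, 1.089, -0.019], TCP at [0.209, 0.589, 0.223] pointing down, gripper open.
Joint ranges: [-3, 3], [-0.9, 2.11], [0.09, 2.58], [-1.31, 4.45], [0.11, 2.69], [-2.54, 2.54]. Speed limits (rad/s): [2.39, 2.39, 3.01, 3.14, 3.14, 3.14].

### API

Orientations are given as a 3x3 rotation matrix whose columns are the frame's x, y, z axes.
In Python, from station import ctrl gives the robot as it stands.
- The arm moves only by the tool arm_command, never from a script. Its argument "moves" is a list of rows, each a list of 3 entries, a list of its own where there are three numbers: the closure, from 0 (fully open) to 1 (shut), then the shift along the world's x, y, z in mm, then the turn about the world's z in degrees. In form: [[claw, [dx, dy, dz], spin], ...]. A call has exactly 10 rows; each row shifts and turns the commanded pose from where the row before left it; what a row does not reach is not made up. A row lasts 1/12 s, in which the tool goes at most 41.7 mm and 7.16 degrees, less where a joint would pass 70% of its speed; a pose out of reach is approached as far as the arm can. A call with a gripper value outside its range is refused whole. The fingers move at their own pace and stop on an object; "newtons" is the grip in N (left out, the last holds). Time passes only in rows, so rows that do not move let the fingers close, or fill a call up. It gives the time, the measured TCP pose, the force and the opening at its end, in the units of the state.
- ctrl.get_obs(): the state, without advancing time (a new reading comes with each control period).
- ctrl.camera(name): name is "side" or "top" or "wrist"; returns a dict with "pixels" (400x640x3 uint8, blue, green, red), "K" (3x3 intrinsics, pixels), "position" and "rotation" of the camera in the world. Camera axes: x right, y down, z forward; pixel columns grow to the right and rows downward; lengths in m; the calibration is good to about 2 mm. A picture is of the moment at which its call begins. There is no depth.
- ctrl.close_job(): hands the job in, once; it reports no verdict.
The state is a dict: "time_s": time; "joints": joint angles; "joint_vel": joint speeds; "effort": joint torques, N m; "tcp_pos": TCP position; "orientation": TCP orientation; "force": force on the tool from outside, world axes, zero at the start; "torque": the same for the moment, N m; "grip_width": finger opening in m.
Only numpy, scipy, OpenCV 4.12 (cv2) and the standard library are available. Lean on these libraries where they do the work, as an engineer would, in place of code of your own. Each camera call takes 0.05 s, during which the arm holds its last target.

### The job

Two of the drying blocks in the trough are wedged up on their neighbours, so the lid would not go on: take the tamper by its handle and press the high blocks down, one after the other, with its flat plate until all six lie level on the floor of the trough and the bed has borne a steady push of 20 to 25 N, no more, for half a second at each of the two spots. Do not ram them (they crack), do not touch the blocks with the gripper, and leave the jar, carton and roll where they are. Then stand the tamper upright in the middle of its mat and let it go.

Things in the scene. Friction and masses are not known exactly. Their poses are not given: they have to be found in the camera images.
- trough: open aluminium trough, fixed, with six drying blocks in one file along its y axis. Origin: centre of its underside, z up. Inside 68 mm wide (x) by 254 mm long (y); walls and floor 6 mm thick; rim 66 mm above the underside. Six blocks side by side need 240 mm, so all fit in one level layer, 40 mm deep on the floor; a block lying on the floor has its middle 26 mm above the trough's underside
- tamper: hand tamper standing upright: flat steel plate 52 mm (x) by 84 mm (y), 10 mm thick, with an upright square-cornered wooden handle on its middle, 28 mm (x) by 36 mm (y), from 10 to 106 mm above the plate's underside. Origin: centre of the plate's underside, z up along the handle. About 0.35 kg. The plate goes into the trough with its x along the trough's x (either way round)
- mat: thin grey rubber mat fixed on the bench, 120 (x) by 140 (y) mm, 4 mm thick, where the tamper stands. Origin: centre of its underside
- block1a: plain clay-brown drying block, loose eight-sided bar 40 mm across flats, 56 mm long, 110 g, smooth (friction about 0.3). Origin at its middle, long axis = its x. Lies on the floor in the trough's -y half, on the -y side of the high block
- block1b: plain clay-brown drying block, loose eight-sided bar 40 mm across flats, 56 mm long, 110 g, smooth (friction about 0.3). Origin at its middle, long axis = its x. Lies on the floor in the trough's -y half, on the +y side of the high block
- block1top: a block like the others, the high one of the -y half: wedged on its neighbours' 45 degree sides, its middle about 28 mm above theirs. Pressed flat, it drives them apart (12 mm each, or one by 24) and sinks, mostly with 5 to 20 N, until the plate rests on all three, where the force rises sharply. It may stick part-way: then lift and press again over its new place
- block2a: plain clay-brown drying block, loose eight-sided bar 40 mm across flats, 56 mm long, 110 g, smooth (friction about 0.3). Origin at its middle, long axis = its x. Lies on the floor in the trough's +y half, on the -y side of the high block
- block2b: plain clay-brown drying block, loose eight-sided bar 40 mm across flats, 56 mm long, 110 g, smooth (friction about 0.3). Origin at its middle, long axis = its x. Lies on the floor in the trough's +y half, on the +y side of the high block
- block2top: a block like the others, the high one of the +y half: wedged on its neighbours' 45 degree sides, its middle about 28 mm above theirs. Pressed flat, it drives them apart (12 mm each, or one by 24) and sinks, mostly with 5 to 20 N, until the plate rests on all three, where the force rises sharply. It may stick part-way: then lift and press again over its new place
- jar: bystander: amber jar with black lid, 56 mm wide, 80 mm tall, origin under its centre
- carton: bystander: white carton with a blue band, 70 x 70 x 90 mm, origin under its centre
- roll: bystander: white paper roll standing on end, 100 mm wide, 100 mm tall, origin under its centre
Things that resemble listed ones, but are neither listed nor needed, are in the scene too. What is shaped like the block1a but blue is not meant. What is shaped like the block2a but purple is not meant.

How it is judged:
On the way, in this order (a step that is already met when the one before it is completed fails the run):
1. the tamper is lifted off its mat (z of tamper in the frame of mat above 0.06 m), for 0.1 s.
2. one of the two high blocks is pressed down level with its neighbours, the tamper bearing steadily on one of the three with more than 6 N and on none with more than 25 N (a push of 20 to 25 N in all) (((z of each of block1a, block1b, block1top in the frame of trough below 0.032 m and (contact force between tamper and block1a above 6 N or contact force between tamper and block1b above 6 N or contact force between tamper and block1top above 6 N) and contact force between tamper and block1a below 25 N and contact force between tamper and block1b below 25 N and contact force between tamper and block1top below 25 N) or (z of each of block2a, block2b, block2top in the frame of trough below 0.032 m and (contact force between tamper and block2a above 6 N or contact force between tamper and block2b above 6 N or contact force between tamper and block2top above 6 N) and contact force between tamper and block2a below 25 N and contact force between tamper and block2b below 25 N and contact force between tamper and block2top below 25 N))), for 0.3 s.
3. the other high block is level too, the tamper bearing steadily on a block with more than 6 N and on none with more than 25 N (z of each of block1a, block1b, block1top, block2a, block2b, block2top in the frame of trough below 0.032 m and (contact force between tamper and block1a above 6 N or contact force between tamper and block1b above 6 N or contact force between tamper and block1top above 6 N or contact force between tamper and block2a above 6 N or contact force between tamper and block2b above 6 N or contact force between tamper and block2top above 6 N) and contact force between tamper and block1a below 25 N and contact force between tamper and block1b below 25 N and contact force between tamper and block1top below 25 N and contact force between tamper and block2a below 25 N and contact force between tamper and block2b below 25 N and contact force between tamper and block2top below 25 N), for 0.3 s.
At the end, for the whole second after the job is handed in: All six blocks lie in the trough in one level layer (each block's middle less than 32 mm above the trough's underside, 26 mm being flat on the floor); the tamper stands upright (within 0.08 rad) and still on its mat, its centre within 35 mm of the mat's centre along each of the mat's axes (z of each of block1a, block1b, block1top, block2a, block2b, block2top in the frame of trough below 0.032 m and x of block1a in the frame of trough between -0.034 and 0.034 m and y of block1a in the frame of trough between -0.127 and 0.127 m and x of block1b in the frame of trough between -0.034 and 0.034 m and y of block1b in the frame of trough between -0.127 and 0.127 m and x of block1top in the frame of trough between -0.034 and 0.034 m and y of block1top in the frame of trough between -0.127 and 0.127 m and x of block2a in the frame of trough between -0.034 and 0.034 m and y of block2a in the frame of trough between -0.127 and 0.127 m and x of block2b in the frame of trough between -0.034 and 0.034 m and y of block2b in the frame of trough between -0.127 and 0.127 m and x of block2top in the frame of trough between -0.034 and 0.034 m and y of block2top in the frame of trough between -0.127 and 0.127 m and x of tamper in the frame of mat between -0.035 and 0.035 m and y of tamper in the frame of mat between -0.035 and 0.035 m and z of tamper in the frame of mat below 0.009 m and angle between tamper's own z axis and vertical below 0.08 rad and linear speed of tamper below 0.02 m/s); the robot touches nothing.
It fails at once if the tamper rams a block (more than 150 N) (contact force between tamper and block1a above 150 N or contact force between tamper and block1b above 150 N or contact force between tamper and block1top above 150 N or contact force between tamper and block2a above 150 N or contact force between tamper and block2b above 150 N or contact force between tamper and block2top above 150 N).
It fails at once if the gripper touches a block (contact force between any of the fingers, the arm and block1a above 1 N or contact force between any of the fingers, the arm and block1b above 1 N or contact force between any of the fingers, the arm and block1top above 1 N or contact force between any of the fingers, the arm and block2a above 1 N or contact force between any of the fingers, the arm and block2b above 1 N or contact force between any of the fingers, the arm and block2top above 1 N).
It fails at once if the jar, carton or roll is moved by more than 30 mm (distance of any of jar, carton, roll from where it was at the start of the episode above 0.03 m).
It also fails if it takes over 64 s, if anything falls off the work surface, if the arm or the gripper's body presses on something with over 40 N, if the wrist force passes 120 N, or if a joint passes its speed limit or range.

## Working session

There is one attempt and no reset: what is moved stays moved. The work goes in short steps, Python scripts to look and compute and a tool call to move; the robot and the scene stay as the last step left them, time stands still between calls to the robot, and variables do not carry over. Pictures are saved under pics/ and viewed, and the job is handed in when it is done.

Besides the shell and the picture viewer there is one more tool, called after ">>>" as name(argument=value, ...), one argument or row to a line, values as JSON. arm_command: Moves the arm, as the interface text tells. Its arguments: {"type":"object","properties":{"moves":{"type":"array","items":{"type":"array"}},"newtons":{"type":"number"}},"required":["moves"]}

```bash
mkdir -p pics
cat > h.py <<'E'
import numpy as np, cv2
from station import ctrl
def snap(n,f):
    c=ctrl.camera(n); np.savez('pics/'+f+'.npz',**c); cv2.imwrite('pics/'+f+'.png',c['pixels']); return c
def load(f): return np.load('pics/'+f+'.npz')
def ray(c,u,v):
    d=np.linalg.inv(c['K'])@np.array([u,v,1.]); d=c['rotation']@d; return c['position'],d/np.linalg.norm(d)
def onz(c,u,v,z):
    p,d=ray(c,u,v); return p+d*(z-p[2])/d[2]
def tri(obs):
    A=np.zeros((3,3));b=np.zeros(3)
    for c,u,v in obs:
        p,d=ray(c,u,v);M=np.eye(3)-np.outer(d,d);A+=M;b+=M@p
    return np.linalg.solve(A,b)
def proj(c,X):
    q=c['K']@(c['rotation'].T@(np.asarray(X)-c['position']));return q[:2]/q[2]
E
python3 - <<'E'
from h import *
for n in ['side','top','wrist']:
    c=snap(n,n+'0'); print(n,c['position'],c['rotation'].round(3).tolist(),c['K'].tolist())
o=ctrl.get_obs();print(o)
E
```

```text
side [ 0.06037502 -0.64738054  0.52234724] [[0.796, -0.298, 0.526], [-0.605, -0.379, 0.701], [-0.01, -0.876, -0.482]] [[375.90070606787566, 0.0, 324.4614330503115], [0.0, 375.90070606787566, 199.92243077912048], [0.0, 0.0, 1.0]]
top [0.41839303 0.01566481 0.99734005] [[-0.008, -0.985, 0.175], [-1.0, 0.008, -0.004], [0.002, -0.175, -0.985]] [[376.5822216048173, 0.0, 322.92914882325164], [0.0, 376.5822216048173, 199.3951972065909], [0.0, 0.0, 1.0]]
wrist [0.14176363 0.61409902 0.3850544 ] [[0.334, 0.91, 0.246], [0.943, -0.322, -0.089], [-0.002, 0.262, -0.965]] [[317.31859219203335, 0.0, 316.6061196631798], [0.0, 317.31859219203335, 201.25512149087317], [0.0, 0.0, 1.0]]
{'time_s': 0.15, 'joints': array([ 1.21098792e+00,  4.23664252e-01,  1.63049123e+00,  2.89675929e-06,
        1.08860696e+00, -1.90386690e-02]), 'joint_vel': array([-6.05665587e-04, -2.81022946e-03, -1.32831951e-03,  7.14769479e-04,
        1.27815175e-03, -1.99945852e-05]), 'effort': array([ 3.19681312e-04, -5.44984818e+01, -2.73920989e+01,  6.44043437e-02,
        2.04138318e-02, -7.62920990e-05]), 'tcp_pos': array([0.20873076, 0.58866323, 0.22209005]), 'orientation': array([[-9.42497233e-01,  3.34213696e-01, -4.14278583e-04],
       [ 3.34213951e-01,  9.42496598e-01, -1.09397627e-03],
       [ 2.48343015e-05, -1.16952729e-03, -9.99999316e-01]]), 'force': array([0.27559681, 0.03550029, 0.57153711]), 'torque': array([-0.02802311,  0.01263525,  0.03789334]), 'grip_width': 0.08804327716397388}
```

View pics/top0.png

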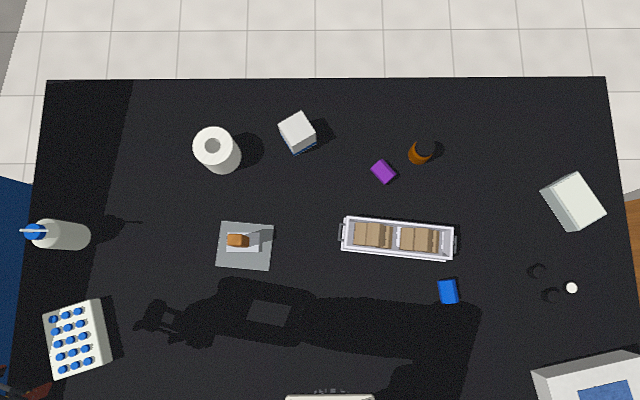

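View pics/side0.png

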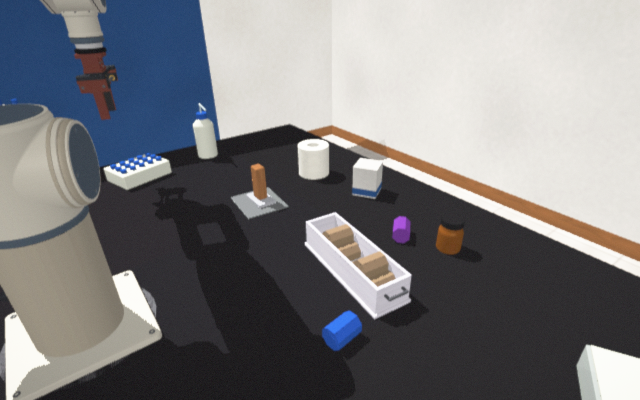

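View pics/wrist0.png

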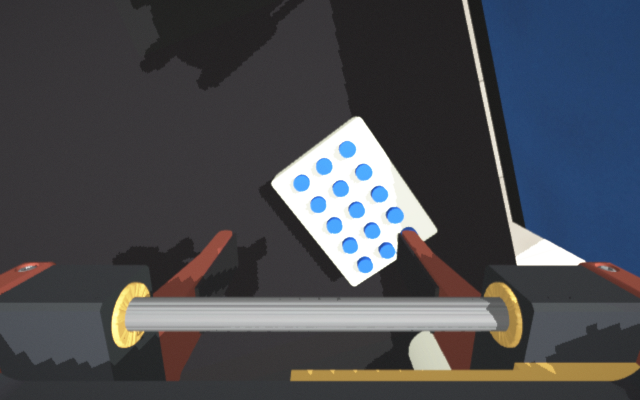

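The top view shows the mat at about (245,246) with the tamper's orange handle at (238,240). The trough is at (398,238), the purple decoy at (383,172) and the blue decoy at (448,292). I'll enlarge the tamper and the trough.

Run:
```python
from h import *
t=cv2.imread('pics/top0.png');s=cv2.imread('pics/side0.png')
a=cv2.resize(t[205:285,205:285],(400,400),interpolation=cv2.INTER_CUBIC)
b=cv2.resize(s[150:230,220:300],(400,400),interpolation=cv2.INTER_CUBIC)
cv2.imwrite('pics/c1.png',np.hstack([a,b]))
a=cv2.resize(t[200:275,330:470],(800,428),interpolation=cv2.INTER_CUBIC)
cv2.imwrite('pics/c2.png',a)
b=cv2.resize(s[205:315,295:420],(680,598),interpolation=cv2.INTER_CUBIC)
cv2.imwrite('pics/c3.png',b)
```

```text
(no output)
```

View pics/c1.png

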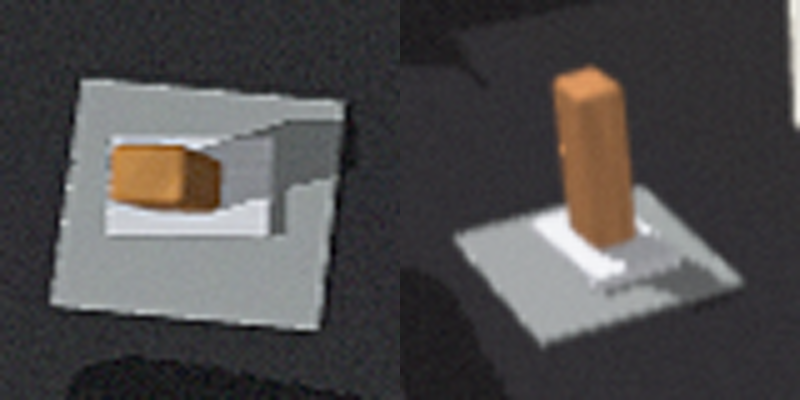

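View pics/c2.png

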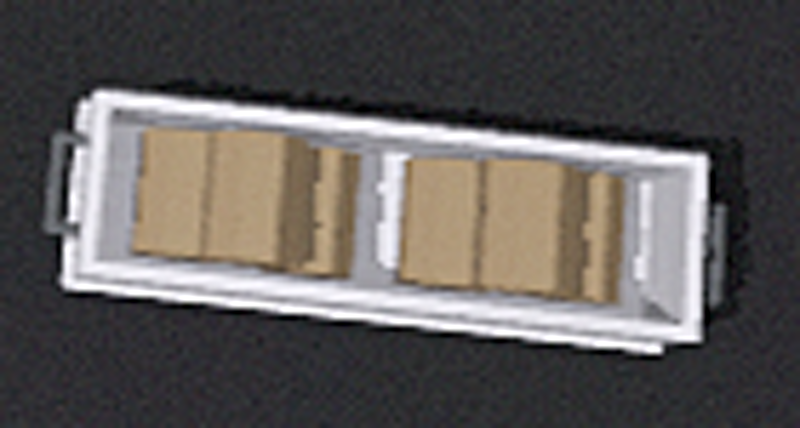

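View pics/c3.png

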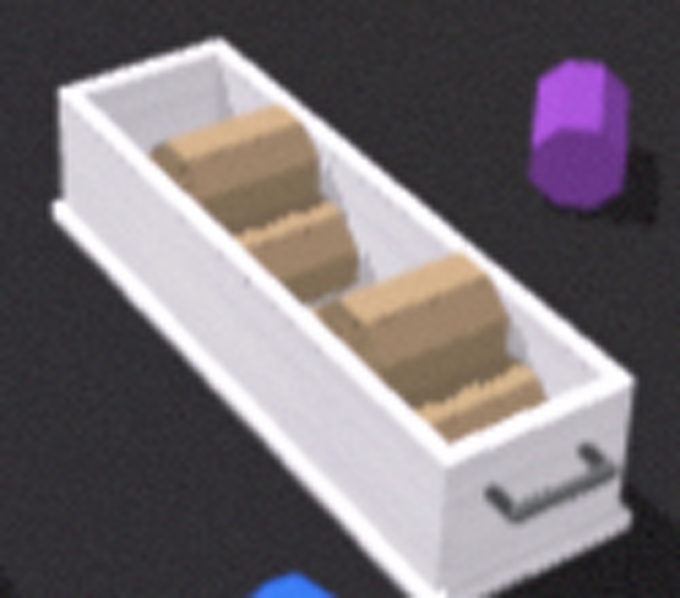

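```bash
cat > fit.py <<'E'
from h import *
from scipy.optimize import least_squares
T=load('top0');S=load('side0')
def t1(p):return (T,p[0]/5+205-.4,p[1]/5+205-.4)
def s1(p):return (S,(p[0]-400)/5+220-.4,p[1]/5+150-.4)
def t2(p):return (T,p[0]/5.714+330-.4,p[1]/5.714+200-.4)
def s2(p):return (S,p[0]/5.44+295-.4,p[1]/5.44+205-.4)
def fit(name,L,x0):
    def f(q):
        r=[]
        c,s=np.cos(q[3]),np.sin(q[3])
        for P,(cam,u,v) in L:
            X=np.array([q[0]+c*P[0]-s*P[1],q[1]+s*P[0]+c*P[1],q[2]+P[2]])
            r+=list(proj(cam,X)-[u,v])
        return np.array(r)
    R=least_squares(f,x0,loss='soft_l1')
    print(name,R.x.round(4),'yawdeg',np.degrees(R.x[3]).round(2),'\n',f(R.x).reshape(-1,2).round(1).tolist())
    return R.x
a,b=.06,.07
fit('mat',[((a,b,.004),t1((82,80))),((a,-b,.004),t1((345,100))),((-a,-b,.004),t1((320,330))),((-a,b,.004),t1((50,304))),
 ((-a,b,.004),s1((453,236))),((a,-b,.004),s1((743,285))),((-a,-b,.004),s1((545,347))),((a,b,.004),s1((640,188)))],[.4,.2,0,0])
a,b=.014,.018
fit('tamp',[((a,b,.106),t1((113,146))),((a,-b,.106),t1((186,147))),((-a,-b,.106),t1((182,209))),((-a,b,.106),t1((110,202))),
 ((-a,b,.106),s1((553,83))),((a,b,.106),s1((590,67))),((a,-b,.106),s1((622,83))),((-a,-b,.106),s1((572,100))),
 ((.026,.042,.01),t1((113,136))),((.026,-.042,.01),t1((275,137))),((-.026,-.042,.01),t1((270,237))),((-.026,.042,.01),t1((105,235)))],[.4,.2,0,0])
a,b=.04,.133
fit('trough',[((a,b,.066),t2((97,92))),((a,-b,.066),t2((710,155))),((-a,-b,.066),t2((698,340))),
 ((a,b,.066),s2((218,40))),((a,-b,.066),s2((634,380))),((-a,-b,.066),s2((447,462))),((-a,b,.066),s2((60,92)))],[.4,-.2,0,0])
E
python3 fit.py
```

```text
mat [ 0.4752  0.2192 -0.0034 -0.0939] yawdeg -5.38 
 [[0.1, -0.4], [-0.2, 0.1], [-0.2, -0.1], [0.3, 0.4], [-0.0, 0.6], [0.3, -0.2], [-0.5, -0.5], [0.2, 0.2]]
tamp [ 0.4819  0.2216  0.0028 -0.029 ] yawdeg -1.66 
 [[-0.3, -0.3], [0.4, -0.2], [0.5, -0.6], [-0.5, 0.5], [-1.0, -0.9], [0.7, -0.1], [0.4, 0.9], [1.0, 0.0], [-0.1, 0.1], [-0.3, 0.5], [-0.3, 0.6], [0.2, 0.3]]
trough [ 0.4874 -0.174   0.0005 -0.1139] yawdeg -6.52 
 [[-0.1, -0.0], [-0.6, 0.2], [0.0, 0.3], [0.2, -0.2], [0.4, -0.1], [0.2, 0.4], [-0.4, -0.4]]
```

The fits agree to within about 1 px. The mat is at (0.475, 0.219), yaw -5.4°. The tamper is at (0.482, 0.222), yaw -1.7°. The trough is at (0.487, -0.174), yaw -6.5°. Next I'll move above the tamper.

>>> arm_command(
  moves=[
    [0,[22,-33,0],1.8],
    [0,[22,-33,0],1.8],
    [0,[22,-33,0],1.8],
    [0,[22,-33,0],1.8],
    [0,[22,-33,0],1.8],
    [0,[22,-33,0],1.8],
    [0,[22,-33,0],1.8],
    [0,[22,-33,0],1.8],
    [0,[22,-33,0],1.8],
    [0,[22,-33,0],1.6],
  ],
  newtons=50,
)

```text
time_s: 0.98
tcp_pos: [0.4295, 0.2573, 0.2227]
orientation: [[-1.0, 0.028, -0.0], [0.028, 1.0, 0.0], [0.0, 0.0, -1.0]]
force: [0.5, 1.2, -0.4]
grip_width: 0.0878
```

Run:
```python
from h import *
snap('wrist','w1');o=ctrl.get_obs();print(o['time_s'],o['tcp_pos'],o['orientation'].round(3).tolist(),o['force'],o['joints'])
```

```text
1.0333 [0.43264796 0.2526517  0.22272521] [[-1.0, 0.029, 0.002], [0.029, 1.0, -0.002], [-0.002, -0.002, -1.0]] [ 2.2432424  -2.72527933  0.14424987] [ 0.50654312  0.24090389  1.8997733  -0.00336422  1.00061155 -1.0331833 ]
```

View pics/w1.png

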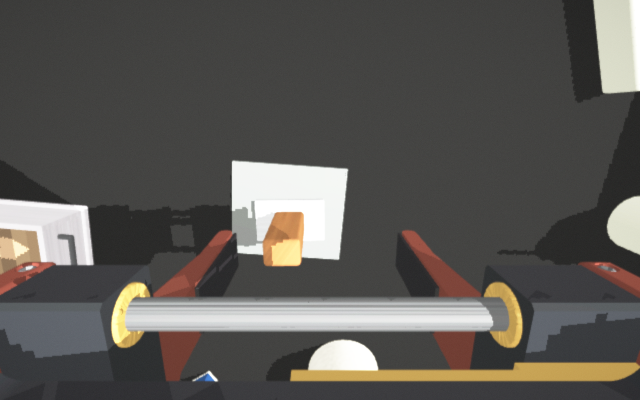

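The handle top shows at about (286,253). I'll check the fit against this view.

Run:
```python
from h import *
c=load('w1')
im=cv2.resize(c['pixels'][150:280,215:365],None,fx=4,fy=4,interpolation=cv2.INTER_CUBIC);cv2.imwrite('pics/w1c.png',im)
def P(x,y,yaw,l):
    q=np.cos(yaw),np.sin(yaw);return np.array([x+q[0]*l[0]-q[1]*l[1],y+q[1]*l[0]+q[0]*l[1],l[2]])
for l in [(.014,.018,.110),(.014,-.018,.11),(-.014,-.018,.11),(-.014,.018,.11),(.026,.042,.014),(.026,-.042,.014),(-.026,-.042,.014),(-.026,.042,.014)]:
    print(l,((proj(c,P(.4819,.2216,-.029,l))-[215,150])*4).round())
```

```text
(0.014, 0.018, 0.11) [333. 464.]
(0.014, -0.018, 0.11) [181. 464.]
(-0.014, -0.018, 0.11) [176. 354.]
(-0.014, 0.018, 0.11) [331. 354.]
(0.026, 0.042, 0.014) [427. 358.]
(0.026, -0.042, 0.014) [159. 358.]
(-0.026, -0.042, 0.014) [150. 198.]
(-0.026, 0.042, 0.014) [428. 198.]
```

View pics/w1c.png

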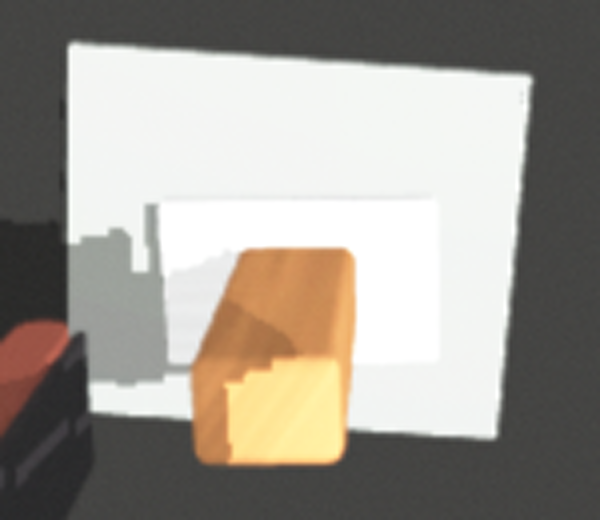

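>>> arm_command(
  moves=[
    [0,[11,-7,0],0],
    [0,[11,-7,0],0],
    [0,[11,-7,0],0],
    [0,[10,-7,0],0],
    [0,[6,-4,0],0],
    [0,[4,-4,0],0],
    [0,[0,0,0],0],
    [0,[0,0,-10],0],
    [0,[0,0,-20],0],
    [0,[0,0,0],0],
  ],
)

```text
time_s: 1.87
tcp_pos: [0.4794, 0.2225, 0.1894]
orientation: [[-1.0, 0.03, -0.005], [0.03, 1.0, -0.002], [0.005, -0.002, -1.0]]
force: [-1.0, -1.5, -0.9]
grip_width: 0.0875
```

Run:
```python
from h import *
c=snap('wrist','w2');o=ctrl.get_obs();print(o['time_s'],o['tcp_pos'],o['force'])
im=cv2.resize(c['pixels'][150:400,160:480],None,fx=2.4,fy=2.4,interpolation=cv2.INTER_CUBIC);cv2.imwrite('pics/w2c.png',im)
def P(x,y,yaw,l):
    q=np.cos(yaw),np.sin(yaw);return np.array([x+q[0]*l[0]-q[1]*l[1],y+q[1]*l[0]+q[0]*l[1],l[2]])
for l in [(-.014,-.018,.11),(-.014,.018,.11),(-.026,-.042,.014),(-.026,.042,.014)]:
    print(l,((proj(c,P(.4819,.2216,-.029,l))-[160,150])*2.4).round())
```

```text
1.9167 [0.4799428  0.22276503 0.19076021] [ 0.47323745 -0.84309162 -0.14585726]
(-0.014, -0.018, 0.11) [315. 106.]
(-0.014, 0.018, 0.11) [424. 106.]
(-0.026, -0.042, 0.014) [277.  29.]
(-0.026, 0.042, 0.014) [466.  29.]
```

View pics/w2c.png

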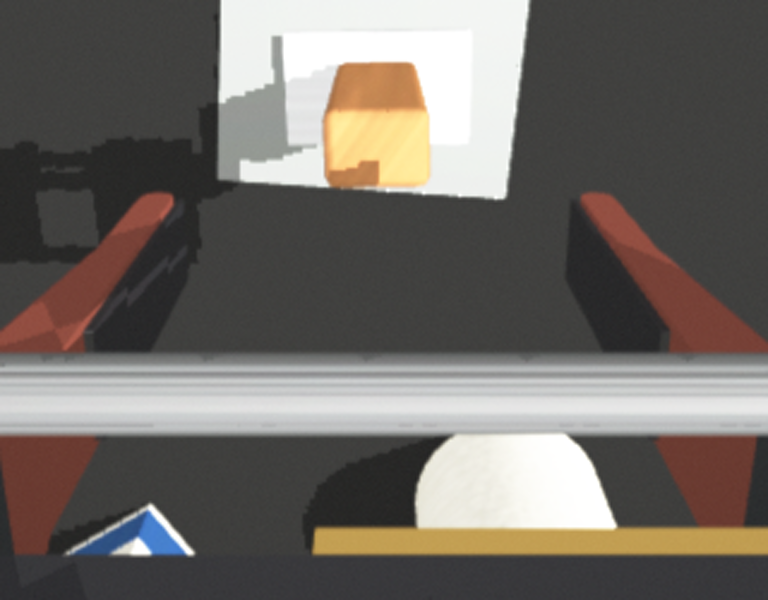

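The handle top is centred between the fingers, at crop position (377,147) against the finger midline at 372. Next I'll descend and grip.

>>> arm_command(
  moves=[
    [0,[2,1,-15],0],
    [0,[0,0,-25],0],
    [0,[0,0,-25],0],
    [0,[0,0,-25],0],
    [0,[0,0,-18],0],
    [0,[0,0,-10],0],
    [0,[0,0,-4],0],
    [0,[0,0,0],0],
    [0.3,[0,0,0],0],
    [0.6,[0,0,0],0],
  ],
)

```text
time_s: 2.75
tcp_pos: [0.4847, 0.2245, 0.0719]
orientation: [[-1.0, 0.03, 0.002], [0.03, 1.0, 0.001], [-0.002, 0.001, -1.0]]
force: [0.9, 0.2, 0.3]
grip_width: 0.0779
```

>>> arm_command(
  moves=[
    [1,[0,0,0],0],
    [1,[0,0,0],0],
    [1,[0,0,0],0],
    [1,[0,0,0],0],
    [1,[0,0,0],0],
    [1,[0,0,0],0],
    [1,[0,0,0],0],
    [1,[0,0,0],0],
    [1,[0,0,0],0],
    [1,[0,0,0],0],
  ],
  newtons=50,
)

```text
time_s: 3.58
tcp_pos: [0.4837, 0.2239, 0.0707]
orientation: [[-1.0, 0.03, -0.0], [0.03, 1.0, -0.0], [0.0, -0.0, -1.0]]
force: [-0.6, -1.8, 2.2]
grip_width: 0.0362
```

Run:
```python
from h import *
c=snap('wrist','w3');snap('side','s3');o=ctrl.get_obs();print(o['time_s'],o['tcp_pos'],o['force'],o['torque'],o['grip_width'])
a=cv2.resize(load('w3')['pixels'][120:300,200:440],(400,300));b=cv2.resize(load('s3')['pixels'][100:230,190:320],(400,300))
cv2.imwrite('pics/c4.png',np.hstack([a,b]))
```

```text
3.6833 [0.48377129 0.22388162 0.07067195] [-0.42933044 -1.79026824  1.2406932 ] [-0.42208219  0.06673345  0.03259172] 0.03535034756749074
```

View pics/c4.png

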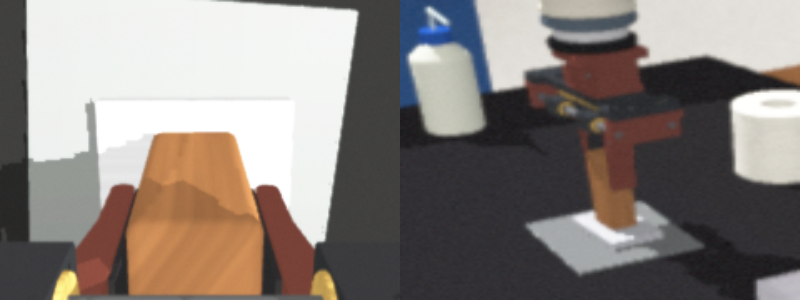

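The handle is gripped across its 36 mm side. I'll lift it and carry it toward the trough.

>>> arm_command(
  moves=[
    [1,[0,0,5],0],
    [1,[0,0,15],0],
    [1,[0,0,25],0],
    [1,[0,0,30],0],
    [1,[0,0,30],0],
    [1,[0,0,25],0],
    [1,[0,0,15],0],
    [1,[0,0,5],0],
    [1,[0,0,0],0],
    [1,[0,0,0],0],
  ],
)

```text
time_s: 4.52
tcp_pos: [0.4833, 0.2239, 0.2199]
orientation: [[-1.0, 0.03, -0.001], [0.03, 1.0, -0.0], [0.001, -0.0, -1.0]]
force: [0.4, -0.7, -3.6]
grip_width: 0.0357
```

>>> arm_command(
  moves=[
    [1,[0,-15,0],-0.5],
    [1,[0,-30,0],-0.5],
    [1,[0,-30,0],-0.5],
    [1,[0,-30,0],-0.5],
    [1,[0,-30,0],-0.5],
    [1,[0,-30,0],-0.5],
    [1,[0,-30,0],-0.5],
    [1,[0,-20,0],-0.5],
    [1,[0,-10,0],-0.5],
    [1,[0,0,0],-0.4],
  ],
)

```text
time_s: 5.35
tcp_pos: [0.483, -0.0024, 0.2193]
orientation: [[-0.993, 0.118, -0.003], [0.118, 0.993, -0.0], [0.003, -0.0, -1.0]]
force: [-0.3, 0.5, -2.6]
grip_width: 0.0354
```

Run:
```python
from h import *
c=snap('wrist','w4');snap('side','s4');snap('top','t4');o=ctrl.get_obs();print(o['time_s'],o['tcp_pos'],o['force'],o['torque'],o['grip_width'],c['position'])
```

```text
5.5 [ 4.83545997e-01 -2.21807050e-04  2.19966314e-01] [-0.9943422  -0.10037735 -3.07630277] [ 0.00829719 -0.01688012 -0.01184202] 0.03590429397365649 [0.41283554 0.00743489 0.38254366]
```

View pics/w4.png

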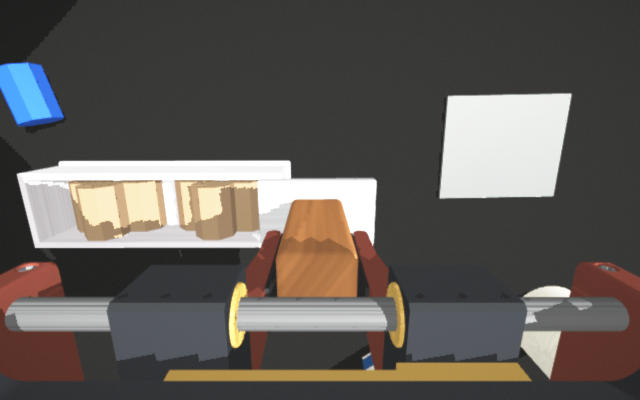

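View pics/s4.png

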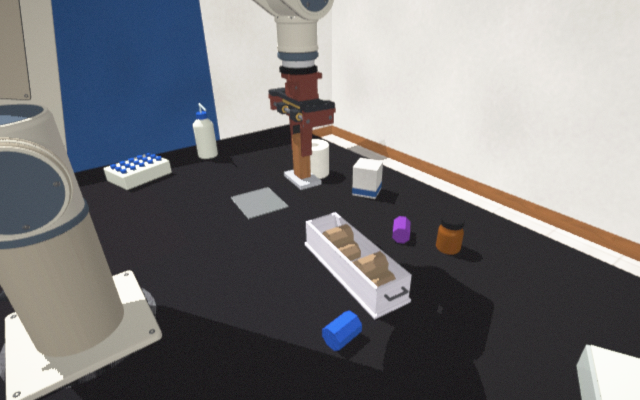

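Run:
```python
from h import *
w=load('w4')['pixels'][150:260,10:300]; cv2.imwrite('pics/c5.png',cv2.resize(w,(800,303),interpolation=cv2.INTER_CUBIC))
S=load('side0');T=load('top0');W=load('w4')
th=-.1139;c,s=np.cos(th),np.sin(th);O=np.array([.4874,-.174])
def loc(X):
    d=X[:2]-O;return np.array([c*d[0]+s*d[1],-s*d[0]+c*d[1],X[2]]).round(4)
for u,v in [(340,298),(468,255),(500,275),(365,325),(420,288),(232,134)]:
    print('side',loc(onz(S,u/5.44+294.6,v/5.44+204.6,.074)))
for u in (205,285,205+40,400,480,560): print('top',u,loc(onz(T,u/5.714+329.6,(205 if u<300 else 225)/5.714+199.6,.074)))
# overlay predictions
def W3(l): return np.array([O[0]+c*l[0]-s*l[1],O[1]+s*l[0]+c*l[1],l[2]])
```

```text
side [-0.0258 -0.052   0.074 ]
side [ 0.0284 -0.0556  0.074 ]
side [ 0.0307 -0.0709  0.074 ]
side [-0.027  -0.0689  0.074 ]
side [ 0.0017 -0.0621  0.074 ]
side [-0.0019  0.0567  0.074 ]
top 205 [-0.0049  0.0826  0.074 ]
top 285 [-0.0013  0.0484  0.074 ]
top 245 [-0.0031  0.0655  0.074 ]
top 400 [-0.0046 -0.0012  0.074 ]
top 480 [-0.001  -0.0353  0.074 ]
top 560 [ 0.0026 -0.0693  0.074 ]
```

View pics/c5.png

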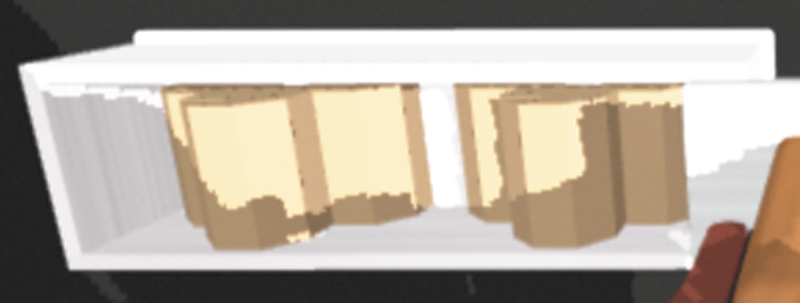

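The side and top views agree on the high blocks: trough y is +57 mm for one and -62 mm for the other, with x about 0. In the trough's frame the two views match to about 1 mm. I'll go over the +y block first.

>>> arm_command(
  moves=[
    [1,[1,-8,0],0],
    [1,[2,-18,0],0],
    [1,[2,-25,0],0],
    [1,[2,-25,0],0],
    [1,[2,-20,0],0],
    [1,[1,-12,-10],0],
    [1,[1,-6,-15],0],
    [1,[0,-3,-15],0],
    [1,[0,0,-10],0],
    [1,[0,0,0],0],
  ],
)

```text
time_s: 6.33
tcp_pos: [0.4932, -0.1171, 0.1681]
orientation: [[-0.993, 0.115, -0.004], [0.115, 0.993, 0.001], [0.005, 0.001, -1.0]]
force: [0.1, -0.2, -3.0]
grip_width: 0.0359
```

Run:
```python
from h import *
c=snap('wrist','w5');snap('side','s5');snap('top','t5');o=ctrl.get_obs();print(o['time_s'],o['tcp_pos'],o['force'],o['torque'],o['grip_width'],o['orientation'].round(3).tolist())
a=cv2.resize(load('w5')['pixels'][100:300,160:460],(450,300),interpolation=cv2.INTER_CUBIC)
b=cv2.resize(load('s5')['pixels'][205:315,295:420],(340,300),interpolation=cv2.INTER_CUBIC)
t=cv2.resize(load('t5')['pixels'][200:275,330:470],(560,300),interpolation=cv2.INTER_CUBIC)
cv2.imwrite('pics/c6.png',np.vstack([np.hstack([a,b]),np.pad(t,((0,0),(0,230),(0,0)))]))
```

```text
6.4833 [ 0.49512433 -0.11744212  0.17084175] [-0.34302117  0.10647608 -3.12833894] [ 0.03634632  0.0048017  -0.01293033] 0.03576654472607253 [[-0.993, 0.115, 0.0], [0.115, 0.993, 0.0], [-0.0, 0.0, -1.0]]
```

View pics/c6.png

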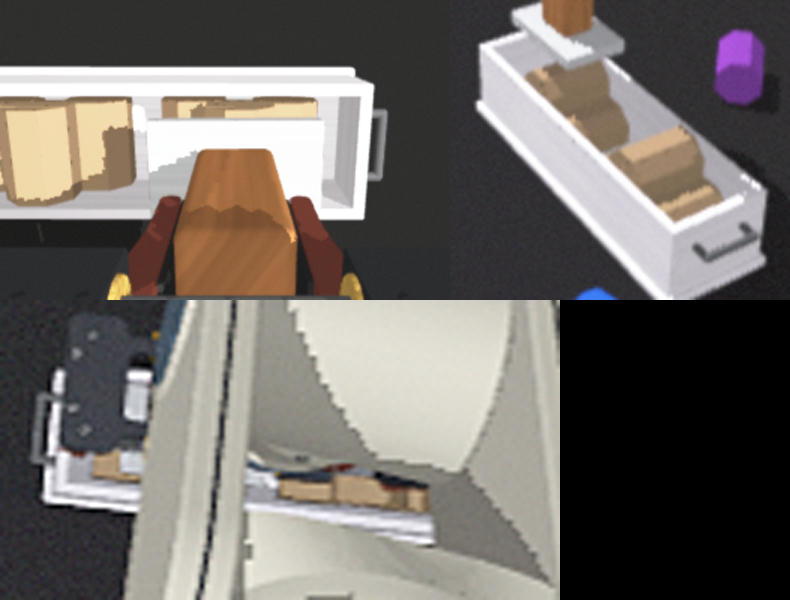

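```bash
cat > l.py <<'E'
from h import *
th=-.1139;c_,s_=np.cos(th),np.sin(th);O=np.array([.4874,-.174])
def loc(X):
    d=X[:2]-O;return np.array([c_*d[0]+s_*d[1],-s_*d[0]+c_*d[1],X[2]]).round(4)
E
python3 - <<'E'
from l import *
W=load('w5');S=load('s5');z=.1708-.0567
for u,v in [(148,120),(325,119)]: print('w',loc(onz(W,u/1.5+160,v/1.5+100,z)))
for u,v in [(0,0)]: pass
# trough rim in wrist, inner -x edge and outer
for u,v in [(356,68),(373,84),(365,219),(330,85)]: print('rim',loc(onz(W,u/1.5+160,v/1.5+100,.066)))
# side plate corners (scale 2.72, origin 295,205; panel x offset 450)
for u,v in [(512,14),(570,52),(623,40)]: print('s',loc(onz(S,(u-450)/2.72+295,v/2.72+205,z)))
E
```

```text
w [-0.0287  0.0184  0.1141]
w [-0.0291  0.1005  0.1141]
rim [-0.0484  0.1255  0.066 ]
rim [-0.0396  0.1355  0.066 ]
rim [0.0411 0.1367 0.066 ]
rim [-0.0391  0.1117  0.066 ]
s [-0.0306  0.09    0.1141]
s [-0.0216  0.0191  0.1141]
s [0.0216 0.0124 0.1141]
```

The plate sits centred over the +y high block: its middle is at trough y +57 mm and about 3 mm toward -x. I'll correct x by 2 mm and come down to just above contact.

>>> arm_command(
  moves=[
    [1,[2,0,-5],0],
    [1,[0,0,-8],0],
    [1,[0,0,-6],0],
    [1,[0,0,-3],0],
    [1,[0,0,-2],0],
    [1,[0,0,-1],0],
    [1,[0,0,-1],0],
    [1,[0,0,-1],0],
    [1,[0,0,-1],0],
    [1,[0,0,0],0],
  ],
)

```text
time_s: 7.32
tcp_pos: [0.4969, -0.118, 0.1426]
orientation: [[-0.993, 0.115, 0.0], [0.115, 0.993, -0.0], [-0.0, -0.0, -1.0]]
force: [0.5, 0.2, -2.6]
grip_width: 0.0354
```

>>> arm_command(
  moves=[
    [1,[0,0,-0.5],0],
    [1,[0,0,-0.5],0],
    [1,[0,0,-0.5],0],
    [1,[0,0,-0.5],0],
    [1,[0,0,-0.5],0],
    [1,[0,0,-0.5],0],
    [1,[0,0,-0.5],0],
    [1,[0,0,-0.5],0],
    [1,[0,0,0],0],
    [1,[0,0,0],0],
  ],
)

```text
time_s: 8.15
tcp_pos: [0.4973, -0.118, 0.139]
orientation: [[-0.993, 0.115, 0.001], [0.115, 0.993, -0.0], [-0.001, -0.0, -1.0]]
force: [-0.6, 0.5, 3.9]
grip_width: 0.0359
```

Contact came near 0.139, with about 7 N on the block. I'll go on slowly.

>>> arm_command(
  moves=[
    [1,[0,0,-0.6],0],
    [1,[0,0,-0.6],0],
    [1,[0,0,-0.6],0],
    [1,[0,0,-0.6],0],
    [1,[0,0,-0.6],0],
    [1,[0,0,-0.6],0],
    [1,[0,0,-0.6],0],
    [1,[0,0,-0.6],0],
    [1,[0,0,0],0],
    [1,[0,0,0],0],
  ],
)

```text
time_s: 8.98
tcp_pos: [0.4968, -0.1179, 0.1337]
orientation: [[-0.993, 0.115, -0.0], [0.115, 0.993, 0.0], [0.0, 0.0, -1.0]]
force: [0.5, -0.3, 0.7]
grip_width: 0.0355
```

>>> arm_command(
  moves=[
    [1,[0,0,-0.6],0],
    [1,[0,0,-0.6],0],
    [1,[0,0,-0.6],0],
    [1,[0,0,-0.6],0],
    [1,[0,0,-0.6],0],
    [1,[0,0,-0.6],0],
    [1,[0,0,-0.6],0],
    [1,[0,0,-0.6],0],
    [1,[0,0,0],0],
    [1,[0,0,0],0],
  ],
)

```text
time_s: 9.82
tcp_pos: [0.4961, -0.1178, 0.1284]
orientation: [[-0.993, 0.115, -0.002], [0.115, 0.993, 0.0], [0.002, 0.0, -1.0]]
force: [0.1, 0.9, -2.6]
grip_width: 0.0358
```

>>> arm_command(
  moves=[
    [1,[0,0,-0.7],0],
    [1,[0,0,-0.7],0],
    [1,[0,0,-0.7],0],
    [1,[0,0,-0.7],0],
    [1,[0,0,-0.7],0],
    [1,[0,0,-0.7],0],
    [1,[0,0,-0.7],0],
    [1,[0,0,-0.7],0],
    [1,[0,0,0],0],
    [1,[0,0,0],0],
  ],
)

```text
time_s: 10.65
tcp_pos: [0.4968, -0.1179, 0.1234]
orientation: [[-0.993, 0.115, -0.0], [0.115, 0.993, 0.0], [0.0, -0.0, -1.0]]
force: [0.8, -0.5, -2.4]
grip_width: 0.0359
```

Run:
```python
from h import *
c=snap('wrist','w6');snap('side','s6');o=ctrl.get_obs();print(o['time_s'],o['tcp_pos'],o['force'],o['torque'])
a=cv2.resize(load('w6')['pixels'][100:300,160:460],(450,300),interpolation=cv2.INTER_CUBIC)
b=cv2.resize(load('s6')['pixels'][205:315,295:420],(340,300),interpolation=cv2.INTER_CUBIC)
cv2.imwrite('pics/c7.png',np.hstack([a,b]))
```

```text
10.75 [ 0.49690942 -0.11796517  0.12350783] [ 0.21039549 -0.92434272 -2.01463435] [ 0.00260977 -0.02232988 -0.01513653]
```

View pics/c7.png

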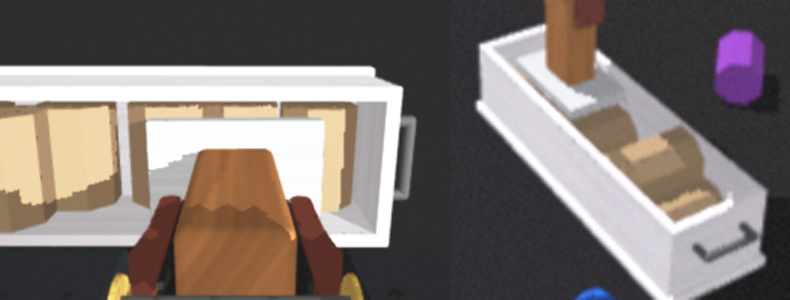

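The neighbours are parting under the plate: the wrist crop shows them at (140,160) and (340,160) on either side. I'll go on down.

>>> arm_command(
  moves=[
    [1,[0,0,-0.6],0],
    [1,[0,0,-0.6],0],
    [1,[0,0,-0.6],0],
    [1,[0,0,-0.6],0],
    [1,[0,0,-0.6],0],
    [1,[0,0,-0.6],0],
    [1,[0,0,-0.6],0],
    [1,[0,0,-0.6],0],
    [1,[0,0,0],0],
    [1,[0,0,0],0],
  ],
)

```text
time_s: 11.58
tcp_pos: [0.4968, -0.1179, 0.1186]
orientation: [[-0.993, 0.115, -0.0], [0.115, 0.993, 0.0], [0.0, -0.0, -1.0]]
force: [0.3, 0.1, -2.7]
grip_width: 0.0358
```

>>> arm_command(
  moves=[
    [1,[0,0,-0.4],0],
    [1,[0,0,-0.4],0],
    [1,[0,0,-0.4],0],
    [1,[0,0,-0.4],0],
    [1,[0,0,-0.4],0],
    [1,[0,0,-0.4],0],
    [1,[0,0,-0.4],0],
    [1,[0,0,0],0],
    [1,[0,0,0],0],
    [1,[0,0,0],0],
  ],
)

```text
time_s: 12.42
tcp_pos: [0.4969, -0.1179, 0.1159]
orientation: [[-0.993, 0.115, -0.0], [0.115, 0.993, -0.0], [0.0, -0.0, -1.0]]
force: [-0.5, -1.3, -2.3]
grip_width: 0.0357
```

>>> arm_command(
  moves=[
    [1,[0,0,-0.3],0],
    [1,[0,0,-0.3],0],
    [1,[0,0,-0.3],0],
    [1,[0,0,-0.3],0],
    [1,[0,0,-0.3],0],
    [1,[0,0,0],0],
    [1,[0,0,0],0],
    [1,[0,0,0],0],
    [1,[0,0,0],0],
    [1,[0,0,0],0],
  ],
)

```text
time_s: 13.25
tcp_pos: [0.4969, -0.118, 0.1144]
orientation: [[-0.993, 0.115, 0.0], [0.115, 0.993, -0.0], [-0.0, -0.0, -1.0]]
force: [1.3, 0.6, -2.6]
grip_width: 0.0361
```

>>> arm_command(
  moves=[
    [1,[0,0,-0.2],0],
    [1,[0,0,-0.2],0],
    [1,[0,0,-0.2],0],
    [1,[0,0,-0.2],0],
    [1,[0,0,-0.2],0],
    [1,[0,0,0],0],
    [1,[0,0,0],0],
    [1,[0,0,0],0],
    [1,[0,0,0],0],
    [1,[0,0,0],0],
  ],
)

```text
time_s: 14.08
tcp_pos: [0.4969, -0.118, 0.1134]
orientation: [[-0.993, 0.115, 0.0], [0.115, 0.993, -0.0], [-0.0, -0.0, -1.0]]
force: [-0.1, -0.1, -2.8]
grip_width: 0.0359
```

>>> arm_command(
  moves=[
    [1,[0,0,-0.2],0],
    [1,[0,0,-0.2],0],
    [1,[0,0,-0.2],0],
    [1,[0,0,-0.2],0],
    [1,[0,0,-0.2],0],
    [1,[0,0,0],0],
    [1,[0,0,0],0],
    [1,[0,0,0],0],
    [1,[0,0,0],0],
    [1,[0,0,0],0],
  ],
)

```text
time_s: 14.92
tcp_pos: [0.497, -0.118, 0.1126]
orientation: [[-0.993, 0.115, 0.0], [0.115, 0.993, -0.0], [-0.0, -0.0, -1.0]]
force: [-2.2, 0.4, 4.6]
grip_width: 0.0356
```

>>> arm_command(
  moves=[
    [1,[0,0,-0.2],0],
    [1,[0,0,-0.2],0],
    [1,[0,0,-0.2],0],
    [1,[0,0,-0.2],0],
    [1,[0,0,0],0],
    [1,[0,0,0],0],
    [1,[0,0,0],0],
    [1,[0,0,0],0],
    [1,[0,0,0],0],
    [1,[0,0,0],0],
  ],
)

```text
time_s: 15.75
tcp_pos: [0.497, -0.118, 0.1126]
orientation: [[-0.993, 0.115, 0.0], [0.115, 0.993, -0.0], [-0.0, -0.0, -1.0]]
force: [-4.6, 0.4, 13.7]
grip_width: 0.0359
```

The bed is felt at TCP z = 0.1126, as expected for level blocks, and the stiffness is about 11 N/mm. The push is now about 17 N. I'll add 0.5 mm and hold.

>>> arm_command(
  moves=[
    [1,[0,0,-0.25],0],
    [1,[0,0,-0.25],0],
    [1,[0,0,0],0],
    [1,[0,0,0],0],
    [1,[0,0,0],0],
    [1,[0,0,0],0],
    [1,[0,0,0],0],
    [1,[0,0,0],0],
    [1,[0,0,0],0],
    [1,[0,0,0],0],
  ],
)

```text
time_s: 16.58
tcp_pos: [0.4971, -0.1181, 0.1126]
orientation: [[-0.993, 0.115, 0.001], [0.115, 0.993, -0.0], [-0.001, -0.0, -1.0]]
force: [-6.7, 0.3, 19.6]
grip_width: 0.0361
```

Run:
```python
from h import *
c=snap('wrist','w7');
f=[]
o=ctrl.get_obs();f.append(o['force'])
snap('side','s7');o=ctrl.get_obs();f.append(o['force'])
print(o['time_s'],o['tcp_pos'],np.round(f,1),o['torque'])
a=cv2.resize(load('w7')['pixels'][100:300,160:460],(450,300),interpolation=cv2.INTER_CUBIC)
b=cv2.resize(load('s7')['pixels'][205:315,295:420],(340,300),interpolation=cv2.INTER_CUBIC)
cv2.imwrite('pics/c8.png',np.hstack([a,b]))
```

```text
16.6833 [ 0.49710367 -0.1180614   0.11257384] [[-5.8 -0.2 20. ]
 [-6.3  0.3 18.7]] [0.53841345 1.34373316 0.09082417]
```

View pics/c8.png

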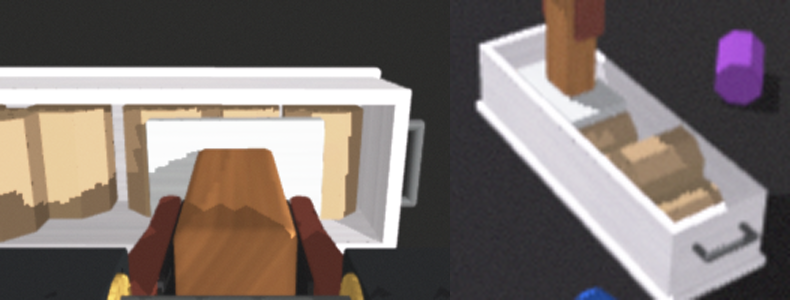

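The push held at about 22 to 23 N (19 to 20 N read, plus the tamper's 3 N) for over 0.5 s, with the plate 46 mm up. I'll lift and move to the -y block.

>>> arm_command(
  moves=[
    [1,[0,0,-0.0],0],
    [1,[0,0,2],0],
    [1,[0,0,6],0],
    [1,[0,0,12],0],
    [1,[0,0,15],0],
    [1,[0,0,15],0],
    [1,[0,0,8],0],
    [1,[0,0,3],0],
    [1,[0,0,0],0],
    [1,[0,0,0],0],
  ],
)

```text
time_s: 17.52
tcp_pos: [0.4965, -0.1178, 0.1716]
orientation: [[-0.993, 0.115, -0.001], [0.115, 0.993, 0.0], [0.001, 0.0, -1.0]]
force: [-0.7, 0.4, -2.7]
grip_width: 0.0359
```

>>> arm_command(
  moves=[
    [1,[-1,-8,0],0],
    [1,[-2,-15,0],0],
    [1,[-2,-20,0],0],
    [1,[-2,-20,0],0],
    [1,[-2,-20,0],0],
    [1,[-2,-15,0],0],
    [1,[-1,-12,0],0],
    [1,[-1,-7,0],0],
    [1,[0,0,0],0],
    [1,[0,0,0],0],
  ],
)

```text
time_s: 18.35
tcp_pos: [0.4836, -0.2349, 0.1717]
orientation: [[-0.993, 0.116, -0.001], [0.116, 0.993, 0.001], [0.001, 0.0, -1.0]]
force: [-0.8, 0.6, -3.3]
grip_width: 0.0356
```

Run:
```python
from h import *
c=snap('wrist','w8');snap('side','s8')
o=ctrl.get_obs();print(o['time_s'],o['tcp_pos'],o['force'],o['orientation'].round(3).tolist())
a=cv2.resize(load('w8')['pixels'][100:300,160:560],(600,300),interpolation=cv2.INTER_CUBIC)
b=cv2.resize(load('s8')['pixels'][205:315,295:420],(340,300),interpolation=cv2.INTER_CUBIC)
cv2.imwrite('pics/c9.png',np.vstack([a,np.pad(b,((0,0),(0,260),(0,0)))]))
```

```text
18.45 [ 0.4837442  -0.23426766  0.17185422] [-0.01790391  0.22097764 -2.29110976] [[-0.993, 0.115, -0.001], [0.115, 0.993, 0.0], [0.001, 0.0, -1.0]]
```

View pics/c9.png

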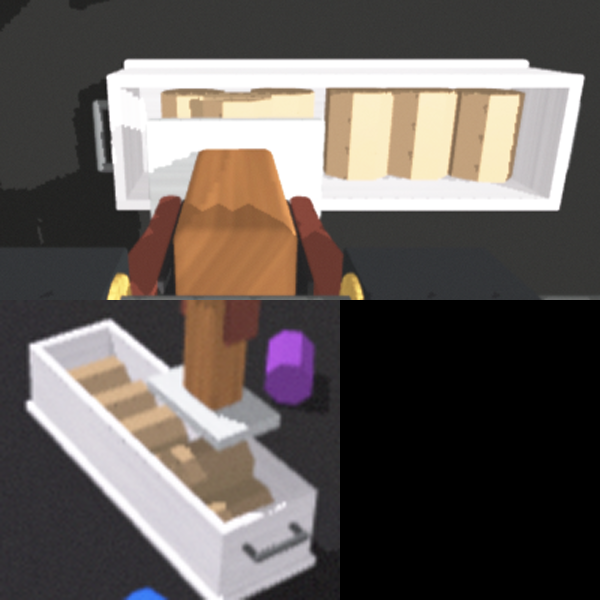

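The +y three lie level, at crop (355..490, 135). The -y high block shows at (192..272, 98), just beneath the plate (148..323). I'll check the alignment.

Run:
```python
from l import *
W=load('w8');z=.1718-.0567
cv2.imwrite('pics/w8c.png',cv2.resize(W['pixels'][150:200,220:420],(800,200),interpolation=cv2.INTER_CUBIC))
for u,v in [(148,120),(323,119)]: print('w',loc(onz(W,u/1.5+160,v/1.5+100,z)))
for u,v in [(108,75),(583,75),(116,210),(560,209)]: print('rim',loc(onz(W,u/1.5+160,v/1.5+100,.066)))
for u,v in [(192,100),(272,98)]: print('blk',loc(onz(W,u/1.5+160,v/1.5+100,.064)))
```

```text
w [-0.0243 -0.1002  0.1151]
w [-0.0246 -0.018   0.1151]
rim [-0.0402 -0.1305  0.066 ]
rim [-0.0397  0.1358  0.066 ]
rim [ 0.0409 -0.1314  0.066 ]
rim [0.0408 0.1371 0.066 ]
blk [-0.0257 -0.0839  0.064 ]
blk [-0.0268 -0.0382  0.064 ]
```

View pics/w8c.png

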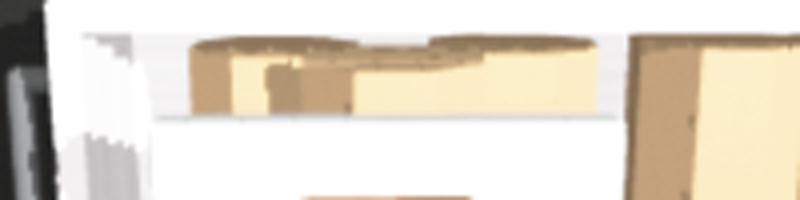

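Plate and block are aligned to within about 2 mm. I'll press as before.

>>> arm_command(
  moves=[
    [1,[0,0,-5],0],
    [1,[0,0,-9],0],
    [1,[0,0,-7],0],
    [1,[0,0,-3],0],
    [1,[0,0,-2],0],
    [1,[0,0,-1],0],
    [1,[0,0,-1],0],
    [1,[0,0,-0.5],0],
    [1,[0,0,-0.5],0],
    [1,[0,0,0],0],
  ],
)

```text
time_s: 19.28
tcp_pos: [0.484, -0.235, 0.1432]
orientation: [[-0.993, 0.115, 0.0], [0.115, 0.993, -0.0], [-0.0, -0.0, -1.0]]
force: [-0.4, 0.4, -1.9]
grip_width: 0.0359
```

>>> arm_command(
  moves=[
    [1,[0,0,-0.5],0],
    [1,[0,0,-0.5],0],
    [1,[0,0,-0.5],0],
    [1,[0,0,-0.5],0],
    [1,[0,0,-0.5],0],
    [1,[0,0,-0.5],0],
    [1,[0,0,-0.5],0],
    [1,[0,0,-0.5],0],
    [1,[0,0,0],0],
    [1,[0,0,0],0],
  ],
)

```text
time_s: 20.12
tcp_pos: [0.4843, -0.2351, 0.1394]
orientation: [[-0.993, 0.115, 0.001], [0.115, 0.993, -0.0], [-0.001, -0.0, -1.0]]
force: [0.2, 0.8, 4.6]
grip_width: 0.0357
```

>>> arm_command(
  moves=[
    [1,[0,0,-0.6],0],
    [1,[0,0,-0.6],0],
    [1,[0,0,-0.6],0],
    [1,[0,0,-0.6],0],
    [1,[0,0,-0.6],0],
    [1,[0,0,-0.6],0],
    [1,[0,0,-0.6],0],
    [1,[0,0,-0.6],0],
    [1,[0,0,0],0],
    [1,[0,0,0],0],
  ],
)

```text
time_s: 20.95
tcp_pos: [0.4838, -0.2349, 0.134]
orientation: [[-0.993, 0.115, -0.0], [0.115, 0.993, 0.0], [0.0, 0.0, -1.0]]
force: [1.0, -0.3, 1.3]
grip_width: 0.0358
```

>>> arm_command(
  moves=[
    [1,[0,0,-0.6],0],
    [1,[0,0,-0.6],0],
    [1,[0,0,-0.6],0],
    [1,[0,0,-0.6],0],
    [1,[0,0,-0.6],0],
    [1,[0,0,-0.6],0],
    [1,[0,0,-0.6],0],
    [1,[0,0,-0.6],0],
    [1,[0,0,0],0],
    [1,[0,0,0],0],
  ],
)

```text
time_s: 21.78
tcp_pos: [0.484, -0.2356, 0.1297]
orientation: [[-0.993, 0.115, 0.0], [0.115, 0.993, -0.001], [-0.001, -0.001, -1.0]]
force: [-0.1, -1.3, 6.1]
grip_width: 0.0359
```

>>> arm_command(
  moves=[
    [1,[0,0,-0.6],0],
    [1,[0,0,-0.6],0],
    [1,[0,0,-0.6],0],
    [1,[0,0,-0.6],0],
    [1,[0,0,-0.6],0],
    [1,[0,0,-0.6],0],
    [1,[0,0,-0.6],0],
    [1,[0,0,-0.6],0],
    [1,[0,0,0],0],
    [1,[0,0,0],0],
  ],
)

```text
time_s: 22.62
tcp_pos: [0.4838, -0.2349, 0.1246]
orientation: [[-0.993, 0.115, -0.0], [0.115, 0.993, 0.0], [0.0, 0.0, -1.0]]
force: [0.3, 0.7, -2.7]
grip_width: 0.0357
```

>>> arm_command(
  moves=[
    [1,[0,0,-0.5],0],
    [1,[0,0,-0.5],0],
    [1,[0,0,-0.5],0],
    [1,[0,0,-0.5],0],
    [1,[0,0,-0.5],0],
    [1,[0,0,-0.5],0],
    [1,[0,0,-0.5],0],
    [1,[0,0,-0.5],0],
    [1,[0,0,0],0],
    [1,[0,0,0],0],
  ],
)

```text
time_s: 23.45
tcp_pos: [0.4838, -0.2349, 0.1206]
orientation: [[-0.993, 0.115, -0.0], [0.115, 0.993, 0.0], [0.0, 0.0, -1.0]]
force: [-0.0, -0.3, -1.4]
grip_width: 0.0359
```

>>> arm_command(
  moves=[
    [1,[0,0,-0.5],0],
    [1,[0,0,-0.5],0],
    [1,[0,0,-0.5],0],
    [1,[0,0,-0.5],0],
    [1,[0,0,-0.5],0],
    [1,[0,0,-0.5],0],
    [1,[0,0,-0.5],0],
    [1,[0,0,-0.5],0],
    [1,[0,0,0],0],
    [1,[0,0,0],0],
  ],
)

```text
time_s: 24.28
tcp_pos: [0.4838, -0.2349, 0.1166]
orientation: [[-0.993, 0.115, -0.0], [0.115, 0.993, 0.0], [0.0, 0.0, -1.0]]
force: [0.0, 0.2, -3.3]
grip_width: 0.0359
```

>>> arm_command(
  moves=[
    [1,[0,0,-0.3],0],
    [1,[0,0,-0.3],0],
    [1,[0,0,-0.3],0],
    [1,[0,0,-0.2],0],
    [1,[0,0,-0.2],0],
    [1,[0,0,-0.2],0],
    [1,[0,0,-0.2],0],
    [1,[0,0,-0.2],0],
    [1,[0,0,-0.2],0],
    [1,[0,0,-0.2],0],
  ],
)

```text
time_s: 25.12
tcp_pos: [0.4839, -0.235, 0.1144]
orientation: [[-0.993, 0.115, -0.0], [0.115, 0.993, -0.0], [0.0, -0.0, -1.0]]
force: [1.3, -0.3, -2.6]
grip_width: 0.0356
```

>>> arm_command(
  moves=[
    [1,[0,0,-0.2],0],
    [1,[0,0,-0.2],0],
    [1,[0,0,-0.2],0],
    [1,[0,0,-0.2],0],
    [1,[0,0,-0.2],0],
    [1,[0,0,-0.2],0],
    [1,[0,0,0],0],
    [1,[0,0,0],0],
    [1,[0,0,0],0],
    [1,[0,0,0],0],
  ],
)

```text
time_s: 25.95
tcp_pos: [0.4839, -0.2349, 0.1132]
orientation: [[-0.993, 0.115, -0.0], [0.115, 0.993, -0.0], [0.0, -0.0, -1.0]]
force: [0.5, -0.3, -2.6]
grip_width: 0.0359
```

>>> arm_command(
  moves=[
    [1,[0,0,-0.2],0],
    [1,[0,0,-0.2],0],
    [1,[0,0,-0.2],0],
    [1,[0,0,-0.2],0],
    [1,[0,0,-0.2],0],
    [1,[0,0,-0.2],0],
    [1,[0,0,-0.2],0],
    [1,[0,0,-0.2],0],
    [1,[0,0,0],0],
    [1,[0,0,0],0],
  ],
)

```text
time_s: 26.78
tcp_pos: [0.484, -0.2351, 0.1126]
orientation: [[-0.993, 0.115, 0.0], [0.115, 0.993, -0.0], [-0.0, -0.0, -1.0]]
force: [-3.0, 0.5, 9.2]
grip_width: 0.0356
```

>>> arm_command(
  moves=[
    [1,[0,0,-0.3],0],
    [1,[0,0,-0.3],0],
    [1,[0,0,-0.3],0],
    [1,[0,0,0],0],
    [1,[0,0,0],0],
    [1,[0,0,0],0],
    [1,[0,0,0],0],
    [1,[0,0,0],0],
    [1,[0,0,0],0],
    [1,[0,0,0],0],
  ],
)

```text
time_s: 27.62
tcp_pos: [0.4841, -0.2351, 0.1126]
orientation: [[-0.993, 0.115, 0.001], [0.115, 0.993, -0.0], [-0.001, -0.0, -1.0]]
force: [-5.9, 2.2, 19.0]
grip_width: 0.0357
```

Run:
```python
from h import *
f=[]
for k in range(4):
    snap(['wrist','side','wrist','side'][k],'h%d'%k);f.append(ctrl.get_obs()['force'])
print(ctrl.get_obs()['time_s'],np.round(f,1))
a=cv2.resize(load('h0')['pixels'][100:300,160:560],(600,300),interpolation=cv2.INTER_CUBIC)
b=cv2.resize(load('h1')['pixels'][205:315,295:420],(340,300),interpolation=cv2.INTER_CUBIC)
cv2.imwrite('pics/c10.png',np.vstack([a,np.pad(b,((0,0),(0,260),(0,0)))]))
```

```text
27.8167 [[-5.2  2.5 18.8]
 [-6.1  2.8 18.9]
 [-5.6  1.8 18.7]
 [-6.4  2.5 20. ]]
```

View pics/c10.png

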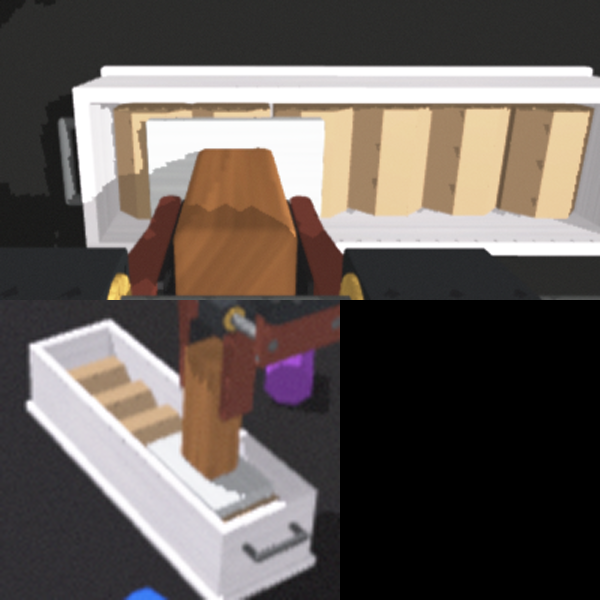

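The push was about 22 N and steady for about 0.8 s. All six blocks look level, and the +y three have not risen. I'll lift off and look.

>>> arm_command(
  moves=[
    [1,[0,0,1],0],
    [1,[0,0,3],0],
    [1,[0,0,8],0],
    [1,[0,0,15],0],
    [1,[0,0,25],0],
    [1,[0,0,25],0],
    [1,[0,0,20],0],
    [1,[0,0,10],0],
    [1,[0,0,3],0],
    [1,[0,0,0],0],
  ],
)

```text
time_s: 28.65
tcp_pos: [0.484, -0.235, 0.221]
orientation: [[-0.993, 0.115, 0.001], [0.115, 0.993, -0.0], [-0.001, -0.0, -1.0]]
force: [-0.7, -0.2, -2.6]
grip_width: 0.0357
```

>>> arm_command(
  moves=[
    [1,[0,10,0],0.2],
    [1,[0,25,0],0.2],
    [1,[0,35,0],0.2],
    [1,[0,35,0],0.2],
    [1,[0,35,0],0.2],
    [1,[0,35,0],0.2],
    [1,[0,35,0],0],
    [1,[0,25,0],0],
    [1,[0,12,0],0],
    [1,[0,0,0],0],
  ],
)

```text
time_s: 29.48
tcp_pos: [0.4827, 0.0145, 0.2194]
orientation: [[-0.996, 0.091, -0.003], [0.091, 0.996, 0.0], [0.003, 0.0, -1.0]]
force: [0.5, -0.3, -3.0]
grip_width: 0.0359
```

Run:
```python
from h import *
snap('wrist','w10');snap('side','s10');o=ctrl.get_obs();print(o['time_s'],o['tcp_pos'],o['force'],o['orientation'].round(3).tolist())
a=cv2.resize(load('w10')['pixels'][130:270,0:320],(600,262),interpolation=cv2.INTER_CUBIC)
b=cv2.resize(load('s10')['pixels'][205:315,295:420],(340,300),interpolation=cv2.INTER_CUBIC)
cv2.imwrite('pics/c11.png',np.vstack([a,np.pad(b,((0,0),(0,260),(0,0)))]))
```

```text
29.5833 [0.48324498 0.01218231 0.21981527] [ 0.14480995 -0.18495487 -2.74422022] [[-0.996, 0.093, -0.002], [0.093, 0.996, -0.0], [0.002, -0.001, -1.0]]
```

View pics/c11.png

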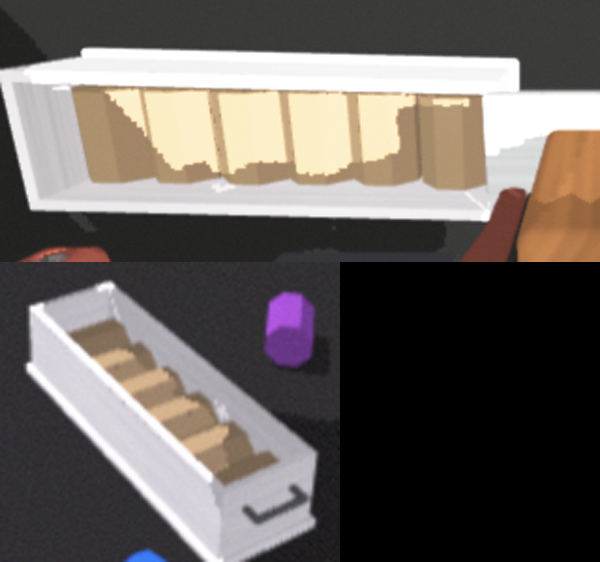

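All six blocks lie in one even row: crop y is about 185 at every near end, and no top stands up. I'll carry the tamper to the mat.

>>> arm_command(
  moves=[
    [1,[0,10,0],0],
    [1,[-1,20,0],0],
    [1,[-1,30,0],0],
    [1,[-1,35,0],0],
    [1,[-1,35,0],0],
    [1,[-1,35,0],0],
    [1,[-1,25,0],0],
    [1,[-1,12,0],0],
    [1,[0,6,0],0],
    [1,[0,0,0],0],
  ],
)

```text
time_s: 30.42
tcp_pos: [0.4769, 0.2202, 0.2204]
orientation: [[-0.996, 0.094, -0.0], [0.094, 0.996, -0.0], [0.0, -0.0, -1.0]]
force: [0.3, -1.6, -2.5]
grip_width: 0.0359
```

>>> arm_command(
  moves=[
    [1,[0,0,-10],0],
    [1,[0,0,-25],0],
    [1,[0,0,-30],0],
    [1,[0,0,-30],0],
    [1,[0,0,-20],0],
    [1,[0,0,-12],0],
    [1,[0,0,-6],0],
    [1,[0,0,-3],0],
    [1,[0,0,0],0],
    [1,[0,0,0],0],
  ],
)

```text
time_s: 31.25
tcp_pos: [0.4775, 0.2197, 0.0852]
orientation: [[-0.995, 0.095, 0.001], [0.095, 0.995, 0.0], [-0.001, 0.0, -1.0]]
force: [1.0, -0.4, -3.3]
grip_width: 0.0357
```

Run:
```python
from h import *
snap('wrist','w11');snap('side','s11');o=ctrl.get_obs();print(o['time_s'],o['tcp_pos'],o['force'],o['orientation'].round(3).tolist())
a=cv2.resize(load('w11')['pixels'][120:300,200:440],(400,300));b=cv2.resize(load('s11')['pixels'][100:230,190:320],(400,300))
cv2.imwrite('pics/c12.png',np.hstack([a,b]))
```

```text
31.35 [0.47757698 0.2200988  0.0855913 ] [ 0.25868539  0.24663229 -1.61626607] [[-0.995, 0.095, 0.002], [0.095, 0.995, 0.001], [-0.002, 0.001, -1.0]]
```

View pics/c12.png

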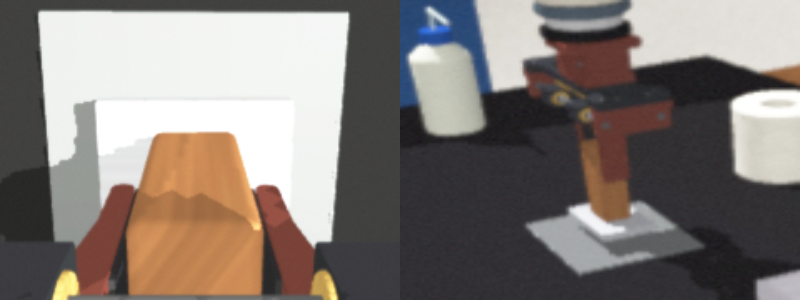

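The plate is centred and square over the mat. I'll lower it the last 15 mm.

>>> arm_command(
  moves=[
    [1,[0,0,-4],0],
    [1,[0,0,-4],0],
    [1,[0,0,-2],0],
    [1,[0,0,-1],0],
    [1,[0,0,-1],0],
    [1,[0,0,-1],0],
    [1,[0,0,-0.5],0],
    [1,[0,0,-0.5],0],
    [1,[0,0,0],0],
    [1,[0,0,0],0],
  ],
)

```text
time_s: 32.18
tcp_pos: [0.4769, 0.2201, 0.0707]
orientation: [[-0.996, 0.095, 0.0], [0.095, 0.996, 0.0], [-0.0, 0.0, -1.0]]
force: [-0.0, 0.4, -2.8]
grip_width: 0.0359
```

>>> arm_command(
  moves=[
    [1,[0,0,-0.3],0],
    [1,[0,0,-0.2],0],
    [1,[0,0,0],0],
    [0.55,[0,0,0],0],
    [0.4,[0,0,0],0],
    [0.2,[0,0,0],0],
    [0,[0,0,0],0],
    [0,[0,0,0],0],
    [0,[0,0,0],0],
    [0,[0,0,0],0],
  ],
)

```text
time_s: 33.02
tcp_pos: [0.4769, 0.2201, 0.0701]
orientation: [[-0.996, 0.095, 0.0], [0.095, 0.996, 0.0], [-0.0, 0.0, -1.0]]
force: [-0.1, 0.8, 0.7]
grip_width: 0.076
```

>>> arm_command(
  moves=[
    [0,[0,0,0],0],
    [0,[0,0,3],0],
    [0,[0,0,10],0],
    [0,[0,0,20],0],
    [0,[0,0,30],0],
    [0,[0,0,30],0],
    [0,[0,0,30],0],
    [0,[0,0,20],0],
    [0,[0,0,8],0],
    [0,[0,0,0],0],
  ],
)

```text
time_s: 33.85
tcp_pos: [0.478, 0.2205, 0.2237]
orientation: [[-0.996, 0.095, 0.004], [0.095, 0.996, 0.002], [-0.004, 0.002, -1.0]]
force: [-0.1, 0.5, -0.3]
grip_width: 0.0879
```

>>> arm_command(
  moves=[
    [0,[-10,10,0],0],
    [0,[-20,20,0],0],
    [0,[-20,25,0],0],
    [0,[-20,25,0],0],
    [0,[-20,25,0],0],
    [0,[-20,25,0],0],
    [0,[-10,15,0],0],
    [0,[-5,5,0],0],
    [0,[0,0,0],0],
    [0,[0,0,0],0],
  ],
)

```text
time_s: 34.68
tcp_pos: [0.3516, 0.3693, 0.2202]
orientation: [[-0.996, 0.094, -0.001], [0.094, 0.996, -0.002], [0.001, -0.002, -1.0]]
force: [0.9, -0.5, -0.5]
grip_width: 0.0877
```

Run:
```python
from h import *
snap('top','t13');snap('side','s13');o=ctrl.get_obs();print(o['time_s'],o['tcp_pos'],o['force'],o['grip_width'])
b=cv2.resize(load('s13')['pixels'][120:320,200:440],(480,400));a=cv2.resize(load('t13')['pixels'][205:285,205:285],(320,320),interpolation=cv2.INTER_CUBIC)
cv2.imwrite('pics/c13.png',np.hstack([np.pad(a,((0,80),(0,0),(0,0))),b]))
```

```text
34.7833 [0.35231442 0.36899938 0.22067963] [0.94304236 0.14466495 0.23409854] 0.087858316728748
```

View pics/c13.png

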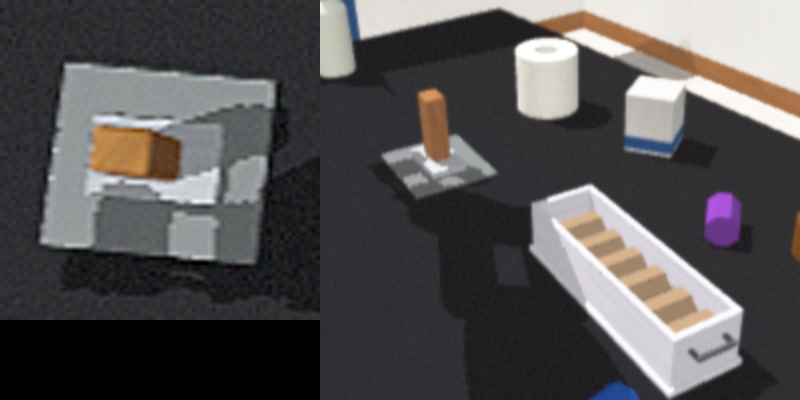

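View pics/t13.png

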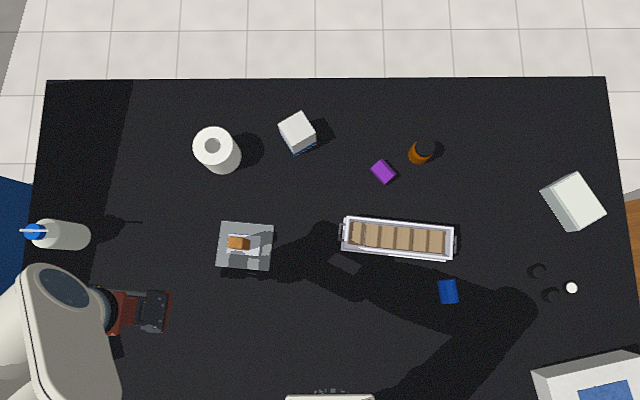

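The tamper stands upright and centred on its mat at top (240,243). All six blocks are level at (398,238), and the bystanders have not moved. I'll hand the job in.

```bash
python3 -c "
from station import ctrl
print(ctrl.close_job())"
```

```text
the job is handed in; nothing more can be done
None
```

I pressed both high blocks level with the tamper, stood the tamper back on its mat, let it go and handed the job in at about 35 s. The hand-in reports no verdict.

- **Pressing:** I did the +y high block first, then the -y one. Each time the plate came to rest at trough height 46 mm, as expected for level blocks. I held about 22–23 N (19–20 N read plus the tamper's 3 N) for about 0.8 s at each spot.
- **Side force:** While pressing, the wrist also read about 6 N of sideways force along x. I took this for friction or arm bending and did not look into it further.
- **Final pictures:** The side and top views show all six blocks in one level row and the tamper upright near the middle of the mat. The jar, carton and roll are where they started, and the open gripper is clear of everything.
- **Disagreements:** The wrist camera put things about 2.5 mm further along y than the top and side views. I corrected for this, and it was well within the clearance.

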